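# Sort optical posts into a sloping rack and slide its transport lock home

### The job

Lay the two loose steel posts into the sloping rack, each in the row of V saddles that matches its length, lying along the slope down in its saddles. Then slide the red grip of the retaining bar all the way to its end stop at the rows' side, so that the bar covers the upper ends of both posts. Leave the rest of the bench as it stands.

Things in the scene. Friction and masses are not known exactly. Their poses are not given: they have to be found in the camera images.
- short_post: Plain steel cylinder, diameter 12.7, length 50, 49 g nominal, lying on the worktop at the start and able to roll. Origin: centre of one end face; its z axis runs along the post to the other end. Both ends serve alike.
- long_post: Plain steel cylinder, diameter 12.7, length 75, 73 g nominal, lying on the worktop at the start and able to roll. Origin: centre of one end face; its z axis runs along the post to the other end. Both ends serve alike.
- short_post_mid (a point): Middle of the short post, on its axis.
- long_post_mid (a point): Middle of the long post, on its axis.
- post_rack: The whole fixed rack on its base plate (118 by 216). Origin: centre of its underside; x away from the robot, y to its left, at yaw 0. The deck slopes 28 degrees, low edge (44 above the worktop) towards -x, high edge 105. In deck coordinates: long row at y = -82, short row at y = -22; guide rail at x 47 to 61, z 0 to 19 all along the high edge, an end stop block 26 high at each end.
- deck: Dark sloping deck plate of the rack, 130 up the slope by 216 across. Origin: centre of its top face. x points up the slope, y level across it (to the left seen from its low side), z square out of the deck, upwards and leaning to the low side. The tool has to stand about along z to lay posts here.
- short_row (a point): Where the middle of the short post belongs, 11 above the deck; axes as the deck's, post along x. Two V saddles (90 degree, mouth 22 wide, lips 13 above the deck, self-centring), each reaching 12 inwards from end walls 14 high that stand 58 apart. The 34 between them is open to the deck for fingers. Rows are 60 apart: do not open fully here. A post may slide to the lower wall after release; that is fine.
- long_row (a point): Where the middle of the long post belongs, 11 above the deck; axes as the deck's, post along x. As the short row, but the end walls stand 83 apart, each V saddle reaches 18 inwards from its wall, and the 47 between the saddles is open to the deck.
- lock_bar (a joint): Retaining bar sliding level along the deck's high edge: steel plate 42 by 80 across, underside 20, top 24 above the deck, 2.6 over well-laid posts. Value in m: 0 parked at the deck's +y end, growing towards -y to the end stop at 0.115, where it covers the upper ends of both rows. Starts at 0 to 0.015, clear of the rows. Friction about 2.5 N, no spring; stays where left.
- lock_grip (a point): Centre of the red grip on the retaining bar, 40 above the deck; axes as the deck's, it moves with the bar. The grip is a fin square to the deck: 12 thick across (y), 24 up the slope (x), rising from a 3 thick foot (24 across, top 27 above the deck) to 52 above the deck; 25 tall above its foot.
- lens_mount: Bystander: round lens in a black ring on a steel post, 32x32x66, standing. Origin: centre of its underside, z up.
- amber_vial: Bystander: amber vial with a dark cap, 27x27x60, standing. Origin: centre of its underside, z up.
- stub_post: Bystander: steel post, diameter 12.7, 30 tall, standing on end; it is not one of the two to sort. Origin: centre of its underside, z up.
- slide_box: Bystander: green slide box with a lid, 39x86x30. Origin: centre of its underside, z up.

How it is judged:
By the outcome, as a careful person would: the job done as asked, in the order asked, and still so for the second after the job is handed in, with the robot touching nothing.
It also fails if it takes over 53 s, if anything falls off the work surface, if the arm or the gripper's body presses on something with over 40 N, if the wrist force passes 120 N, or if a joint passes its speed limit or range.

### The arm

A 7-joint arm with a two-finger parallel gripper is mounted at the origin on a cart in front of the work surface, level with it; the furniture and walls round the work are solid. World frame = base frame: x ahead of the robot, y to its left, z up, the work surface at z = 0. Lengths are in m, angles in rad, forces in N, time in s.
With the tool pointing down it reaches from about 0.425 to 0.95 m from the base axis. Payload 4.7 kg.
Tool frame: the origin (TCP) lies on the centre line of the jaws, within the pads' length; the fingertips stand finger_overhang ahead of it and the grasp point (between the pads) lies 2 mm behind it (finger_overhang is the distance from the TCP to the fingertips, in m); z points along the fingers, y is the direction in which the jaws open and shut (so a half turn about z gives the same grasp; the last joint's range is limited). The gripper opens to 87 mm and grips with 3 to 60 N. Pads are 19 mm wide; open, the fingers measure 117 mm over their backs; the gripper's body (75 mm by 190 mm) begins 51 mm behind the grasp point.
Start: joints at [-1.192, 0.469, -0.049, 1.532, 0.024, 1.141, -0.082], TCP at [0.268, 0.62, 0.24] pointing down, gripper open.
Joint ranges: [-2.59, 2.59], [-0.33, 1.99], [-1.39, 1.29], [0.1, 2.45], [-1.04, 4.18], [0.21, 1.99], [-2.66, 2.66]. Speed limits (rad/s): [2.57, 2.57, 3.14, 3.14, 3.14, 3.14, 3.14].

### API

Orientations are given as [roll, pitch, yaw] about the fixed x, y, z axes, in that order (R = Rz(yaw) Ry(pitch) Rx(roll)).
In Python, from cell import * gives the robot as it stands.
- The arm moves only by the tool carry_out, never from a script. Its arguments are lists of equal length, an entry for each row: "delta_pos": the shift along the tool's x, y, z in mm, a list of three; "yaw": the turn about the tool's z in rad; "grip": the opening, from 0 (shut) to 1 (fully open). In form: {"delta_pos": [[tx, ty, tz], ...], "yaw": [yaw, ...], "grip": [grip, ...]}. A call has 1 to 10 rows; each row is the pose to reach, as a shift and turn from the pose commanded when the call began, along the tool's axes at that moment; what a row does not reach only later rows make up. A row lasts 1/12 s, in which the tool goes at most 41.7 mm and 7.16 degrees, less where a joint would pass 70% of its speed; a pose out of reach is approached as far as the arm can. A call with a gripper value outside its range is refused whole. The fingers move at their own pace and stop on an object; the grip force is fixed at half the most. Time passes only in rows, so rows that repeat a pose let the fingers close. It gives the time, the measured TCP pose, the force and the opening at its end, in the units of the state.
- observe(): the state, without advancing time (a new reading comes with each control period).
- grab_frame(name): name is "scene" or "top" or "wrist"; returns a dict with "img" (400x640x3 uint8, blue, green, red), "intrinsics" (3x3 intrinsics, pixels), "rvec" (rotation vector, rad) and "tvec" (3), from world to camera coordinates, as OpenCV has them. Camera axes: x right, y down, z forward; pixel columns grow to the right and rows downward; lengths in m; the calibration is good to about 2 mm. A picture is of the moment at which its call begins. There is no depth.
- sign_off(): hands the job in, once; it reports no verdict.
The state is a dict: "time": time; "q": joint angles; "joint_vel": joint speeds; "joint_efforts": joint torques, N m; "tool_pos": TCP position; "orientation": TCP orientation; "ft_force": force on the tool from outside, world axes, zero at the start; "moment": the same for the moment, N m; "opening": finger opening in m.
Only numpy, scipy, OpenCV 4.12 (cv2) and the standard library are available. Lean on these libraries where they do the work, as an engineer would, in place of code of your own. Each camera call takes 0.05 s, during which the arm holds its last target.

## Working session

There is one attempt and no reset: what is moved stays moved. The work goes in short steps, Python scripts to look and compute and a tool call to move; the robot and the scene stay as the last step left them, time stands still between calls to the robot, and variables do not carry over. Pictures are saved under pics/ and viewed, and the job is handed in when it is done.

Besides the shell and the picture viewer there is one more tool, called after ">>>" as name(argument=value, ...), one argument or row to a line, values as JSON. carry_out: Moves the arm, as the interface text tells. Its arguments: {"type":"object","properties":{"delta_pos":{"type":"array","items":{"type":"array","items":{"type":"number"}}},"yaw":{"type":"array","items":{"type":"number"}},"grip":{"type":"array","items":{"type":"number"}}},"required":["delta_pos","yaw","grip"]}

```bash
ls; mkdir -p pics; python3 - <<'E'
from cell import *
import cv2
s=observe()
for k in s: print(k,s[k])
for n in("scene","top","wrist"):
    f=grab_frame(n); cv2.imwrite(f"pics/{n}0.png",f["img"])
    print(n,f["intrinsics"],f["rvec"],f["tvec"])
E
```

```text
pics
time 0.0
q [-1.19189798  0.46942697 -0.04862867  1.53368866  0.02413072  1.14099541
 -0.08228291]
joint_vel [-0.00064708 -0.00111184  0.0004572  -0.00012884  0.00166915  0.00208101
 -0.00070461]
joint_efforts [-2.44425219e-04 -5.07979774e+01 -8.07768689e-02 -2.36150676e+01
 -6.12893561e-02  3.79745476e-02  1.86584084e-04]
tool_pos [0.26745192 0.61913744 0.2385115 ]
orientation [-3.13966306e+00  8.35444315e-05  2.73388591e+00]
ft_force [ 0.50772813 -0.245762   -0.24133118]
moment [ 0.04870469 -0.00023817 -0.02075341]
opening 0.08704713800038945
scene [[494.76361677   0.         319.36748908]
 [  0.         494.76361677 191.58737466]
 [  0.           0.           1.        ]] [ 1.97268741 -1.26921117  0.56540413] [-0.29632221  0.46022401  0.64696619]
top [[393.60195024   0.         315.41118097]
 [  0.         393.60195024 191.95991645]
 [  0.           0.           1.        ]] [ 2.18883319 -2.02562284  0.21452447] [-0.08306401  0.62582446  0.93671111]
wrist [[348.3879092    0.         319.74767516]
 [  0.         348.3879092  198.98946177]
 [  0.           0.           1.        ]] [-2.41655249 -1.58872222 -0.22780682] [-0.67455503 -0.03461641  0.39168839]
```

View pics/scene0.png

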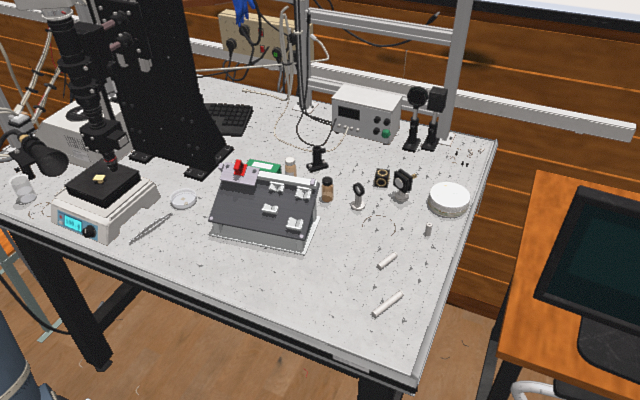

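View pics/top0.png

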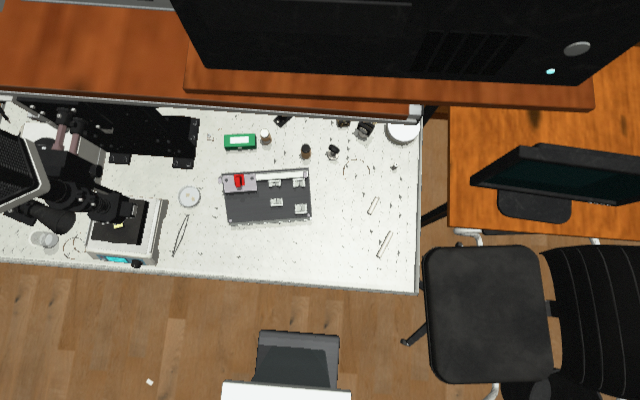

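View pics/wrist0.png

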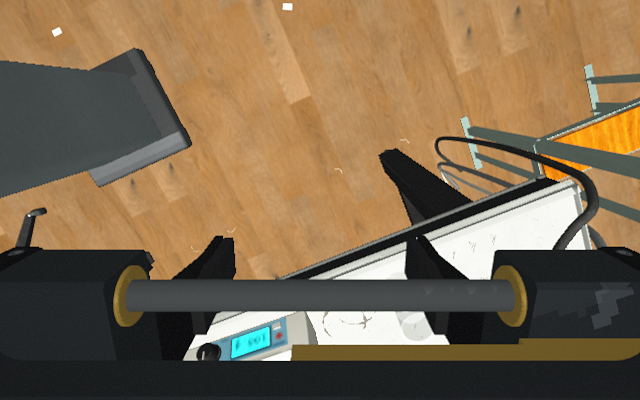

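```bash
cat > h.py <<'E'
import numpy as np,cv2
def P(f):
    R,_=cv2.Rodrigues(np.array(f["rvec"]));return np.array(f["intrinsics"]),R,np.array(f["tvec"]).ravel()
def proj(f,X):
    K,R,t=P(f);return cv2.projectPoints(np.atleast_2d(np.array(X,float)),np.array(f["rvec"]),np.array(f["tvec"]),K,None)[0].reshape(-1,2)
def ray(f,uv):
    K,R,t=P(f);d=R.T@np.linalg.solve(K,np.r_[uv,1.]);return -R.T@t,d
def onz(f,uv,z):
    c,d=ray(f,uv);return c+d*(z-c[2])/d[2]
def tri(f1,u1,f2,u2):
    c1,d1=ray(f1,u1);c2,d2=ray(f2,u2)
    s=np.linalg.lstsq(np.c_[d1,-d2],c2-c1,rcond=None)[0]
    a=c1+d1*s[0];b=c2+d2*s[1];return (a+b)/2,np.linalg.norm(a-b)
E
python3 - <<'E'
import cell
from cell import *
from h import *
print([n for n in dir(cell) if not n.startswith('__')], getattr(cell,'finger_overhang',None))
for n in("scene","top","wrist"):
    f=grab_frame(n);K,R,t=P(f);print(n,"cam at",-R.T@t,"fwd",R[2]); print(proj(f,[[.268,.62,.24],[.268,.62,0],[.5,0,0]]))
    if n!="wrist":
        im=f["img"]; 
        x0,y0,x1,y1=((195,140,465,330) if n=="scene" else (210,110,430,270))
        c=im[y0:y1,x0:x1]; c=cv2.resize(c,None,fx=800/c.shape[1],fy=800/c.shape[1],interpolation=cv2.INTER_CUBIC); cv2.imwrite(f"pics/{n}_c.png",c);print(c.shape)
E
```

```text
['Unreachable', 'finger_overhang', 'grab_frame', 'observe', 'sign_off'] 0.017
scene cam at [-0.04450436 -0.36070905  0.76556292] fwd [ 0.68476802  0.32919634 -0.65017116]
[[-102.75765783  166.51371393]
 [ -37.28074981  257.48033406]
 [ 276.45324347  273.00355352]]
(563, 800, 3)
top cam at [ 0.42314746 -0.04833543  1.04622823] fwd [ 0.20674143  0.01388677 -0.97829706]
[[-34.04793405 329.50391308]
 [ 47.74002886 316.79170883]
 [298.56797516 244.23993191]]
(582, 800, 3)
wrist cam at [0.19646025 0.65074697 0.3848593 ] fwd [ 0.259738   -0.11294124 -0.95905185]
[[320.28866451 271.81336257]
 [320.11535587 168.41738507]
 [  1.24711324 470.04070229]]
```

```bash
ls pics
```

```text
scene0.png
scene_c.png
top0.png
top_c.png
wrist0.png
```

View pics/scene_c.png

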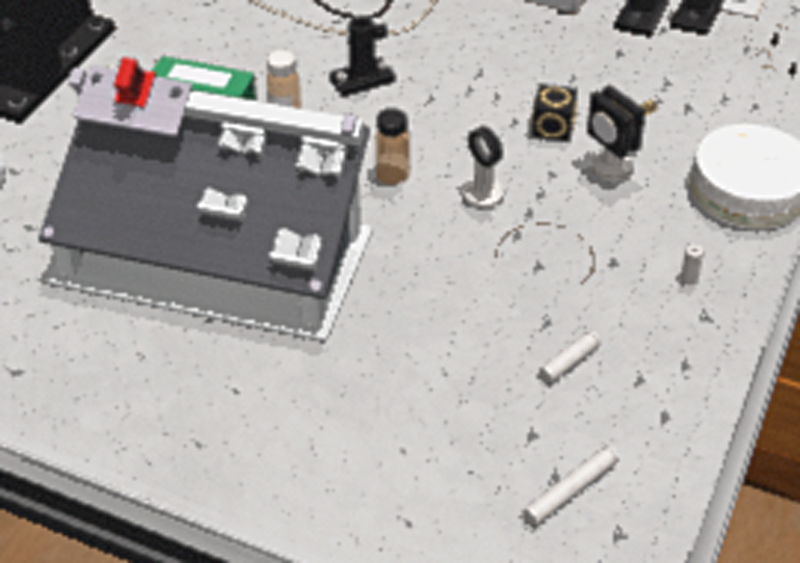

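View pics/top_c.png

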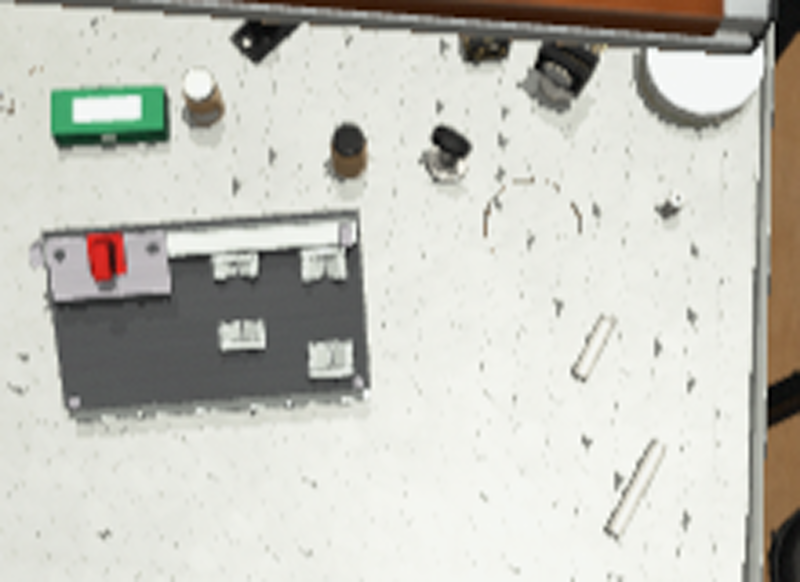

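```bash
python3 - <<'E'
from cell import *
from h import *
t=grab_frame("top");s=grab_frame("scene")
T=lambda x,y:np.array([x/3.636+210,y/3.636+110])
S=lambda x,y:np.array([x/2.963+195,y/2.963+140])
for n,a,b in(("short",(606,318),(579,378)),("long",(657,443),(613,534))):
    A,B=onz(t,T(*a),.00635),onz(t,T(*b),.00635);print(n,"top",A,B,np.linalg.norm(A-B),(A+B)/2,np.degrees(np.arctan2(*(A-B)[1::-1])))
for n,a,b in(("short",(594,343),(547,374)),("long",(610,455),(533,518))):
    A,B=onz(s,S(*a),.00635),onz(s,S(*b),.00635);print(n,"scene",A,B,np.linalg.norm(A-B),(A+B)/2,np.degrees(np.arctan2(*(A-B)[1::-1])))
def q(n,a,b): print(n,*tri(t,T(*a),s,S(*b)))
q("deck low left",(66,410),(42,238)) 
q("deck low right",(369,392),(323,296))
q("rail R end",(357,213),(368,125))
q("red top",(103,236),(128,64))
q("saddle short low",(242,334),(221,203))
q("saddle short up",(236,265),(241,140))
q("saddle long low",(331,358),(297,248))
q("saddle long up",(324,265),(320,158))
for n,a in(("vial",(348,140)),("lens",(450,145)),("stub",(668,208))): print(n,onz(t,T(*a),.03))
E
```

```text
short top [ 0.64060582 -0.19923774  0.00635   ] [ 0.59418976 -0.1814841   0.00635   ] 0.049695492439901505 [ 0.61739779 -0.19036092  0.00635   ] -20.93131187976388
long top [ 0.55085643 -0.24040329  0.00635   ] [ 0.4830304  -0.21135413  0.00635   ] 0.07378498999039565 [ 0.51694342 -0.22587871  0.00635   ] -23.184930718936254
short scene [ 0.63511106 -0.20344396  0.00635   ] [ 0.59549768 -0.18334834  0.00635   ] 0.0444190778461653 [ 0.61530437 -0.19339615  0.00635   ] -26.89839820809253
long scene [ 0.54791276 -0.24288371  0.00635   ] [ 0.48247208 -0.21454412  0.00635   ] 0.07131349844082911 [ 0.51519242 -0.22871391  0.00635   ] -23.415397518677057
deck low left [0.53850395 0.18181373 0.04089567] 0.002953265993851817
deck low right [ 0.56679126 -0.02972109  0.04410123] 0.0010103647290933145
rail R end [ 0.67997217 -0.01251097  0.10376268] 4.88226445315339e-05
red top [0.64096739 0.15428344 0.13467783] 0.007145219922139585
saddle short low [0.59561631 0.06169657 0.07191171] 0.0016559648542364281
saddle short up [0.63916172 0.06787148 0.09403887] 0.0014053769405610486
saddle long low [ 0.58589492 -0.00144926  0.06142973] 0.00030813925968260856
saddle long up [0.64394688 0.00766951 0.09426497] 0.0008033944764214149
vial [0.75554505 0.00148233 0.03      ]
lens [ 0.75756631 -0.07436206  0.03      ]
stub [ 0.72166728 -0.23760461  0.03      ]
```

```bash
cat >> h.py <<'E'
from scipy.spatial.transform import Rotation as Ro
def tooldelta(o,p,target):
    R=Ro.from_euler('xyz',o).as_matrix();return (R.T@(np.array(target)-np.array(p)))*1000
E
python3 - <<'E'
from h import *
p=[.2675,.6191,.2385];o=[-3.1397,0,2.7339]
for w in([.30,.36,.24],[.43,.05,.24],[.516,-.227,.16]): print(tooldelta(o,p,w).round(1))
E
```

```text
[-132.6 -225.    -1.1]
[-374.8 -458.    -0.6]
[-563.6 -678.1   79.8]
```

>>> carry_out(
  delta_pos=[
    [-133,-225,0],
    [-133,-225,0],
    [-133,-225,0],
    [-133,-225,0],
    [-133,-225,0],
    [-133,-225,0],
    [-133,-225,0],
  ],
  yaw=[0,0,0,0,0,0,0],
  grip=[1,1,1,1,1,1,1],
)

```text
time: 0.98
tool_pos: [0.3016, 0.3537, 0.2394]
orientation: [-3.138, 0.001, 2.727]
ft_force: [-0.2, -0.1, -0.3]
opening: 0.087
```

>>> carry_out(
  delta_pos=[
    [-242,-233,0],
    [-242,-233,0],
    [-242,-233,0],
    [-242,-233,0],
    [-242,-233,0],
    [-242,-233,0],
    [-242,-233,0],
    [-242,-233,0],
    [-242,-233,0],
  ],
  yaw=[0,0,0,0,0,0,0,0,0],
  grip=[1,1,1,1,1,1,1,1,1],
)

```text
time: 1.73
tool_pos: [0.4327, 0.0434, 0.2403]
orientation: [-3.141, 0.004, 2.722]
ft_force: [-0.4, -0.8, -0.0]
opening: 0.0872
```

>>> carry_out(
  delta_pos=[
    [-189,-220,80],
    [-189,-220,80],
    [-189,-220,80],
    [-189,-220,80],
    [-189,-220,80],
    [-189,-220,80],
    [-189,-220,80],
    [-189,-220,80],
    [-189,-220,80],
  ],
  yaw=[0,0,0,0,0,0,0,0,0],
  grip=[1,1,1,1,1,1,1,1,1],
)

```text
time: 2.48
tool_pos: [0.5164, -0.2297, 0.1586]
orientation: [-3.139, -0.001, 2.728]
ft_force: [-0.6, 0.3, 0.7]
opening: 0.0873
```

```bash
python3 - <<'E'
from cell import *
from h import *
f=grab_frame("wrist");cv2.imwrite("pics/w1.png",f["img"]);s=observe();print(s["time"],s["tool_pos"],s["orientation"],s["q"])
np.save("w1.npy",f,allow_pickle=True)
E
```

```text
2.5333 [ 0.51642296 -0.22704954  0.15890964] [-3.14114169e+00 -1.25378206e-03  2.73149115e+00] [-0.04178514  0.4020205   0.4922345   1.90759311 -0.23948314  0.89096187
  1.7298961 ]
```

View pics/w1.png

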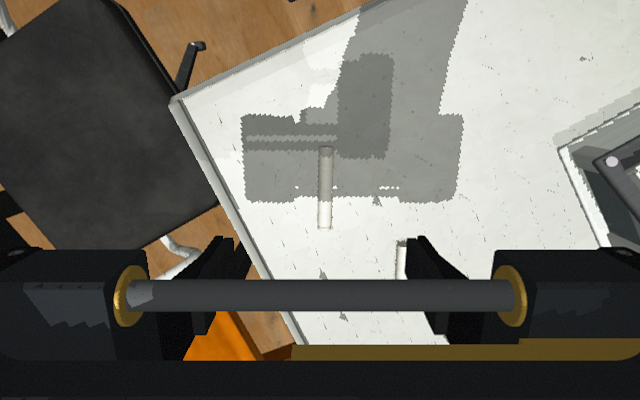

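```bash
python3 - <<'E'
from h import *
f=np.load("w1.npy",allow_pickle=True).item()
A,B=onz(f,(326.2,147.5),.0064),onz(f,(324.6,228.5),.0064)
print(A,B,np.linalg.norm(A-B),(A+B)/2,np.degrees(np.arctan2(*(B-A)[1::-1])))
print(onz(f,(402,241),.0064),proj(f,[.51642296,-.22704954,.00635]))
print(tooldelta([np.pi,0,2.7335],[.516,-.227,.159],np.r_[((A+B)/2)[:2],.0165]))
E
```

```text
[ 0.48597867 -0.21024136  0.0064    ] [ 0.5533287  -0.24095105  0.0064    ] 0.07402102354119026 [ 0.51965368 -0.22559621  0.0064    ] -24.511624962443886
[ 0.59333301 -0.18033439  0.0064    ] [[322.40700848 186.75712469]]
[ -2.79653319   2.73851242 142.5       ]
```

>>> carry_out(
  delta_pos=[
    [-3,3,35],
    [-3,3,70],
    [-3,3,105],
    [-3,3,130],
    [-3,3,140],
    [-3,3,140],
    [-3,3,140],
  ],
  yaw=[0,0,0,0,0,0,0],
  grip=[1,0.8,0.6,0.5,0.4,0.4,0.4],
)

```text
time: 3.12
tool_pos: [0.5213, -0.2233, 0.0203]
orientation: [3.14, 0.001, 2.736]
ft_force: [0.0, 0.1, 0.0]
opening: 0.0549
```

```bash
python3 - <<'E'
from cell import *
from h import *
f=grab_frame("wrist");cv2.imwrite("pics/w2.png",f["img"]);s=observe();print(s["time"],s["tool_pos"],s["orientation"],s["opening"])
E
```

```text
3.1667 [ 0.52153542 -0.22349474  0.02060963] [3.14042546e+00 1.54535620e-03 2.73566236e+00] 0.05076453237684438
```

View pics/w2.png

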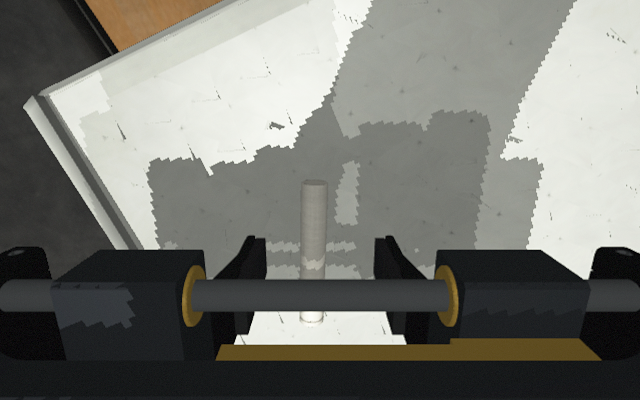

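>>> carry_out(
  delta_pos=[
    [0,-1,1.5],
    [0,-1,1.5],
    [0,-1,1.5],
    [0,-1,1.5],
    [0,-1,1.5],
    [0,-1,1.5],
    [0,-1,1.5],
  ],
  yaw=[0,0,0,0,0,0,0],
  grip=[0.3,0,0,0,0,0,0],
)

```text
time: 3.75
tool_pos: [0.5201, -0.2258, 0.0181]
orientation: [3.141, 0.0, 2.734]
ft_force: [0.5, 0.3, 0.8]
opening: 0.0117
```

```bash
python3 - <<'E'
from cell import *
from h import *
f=grab_frame("wrist");cv2.imwrite("pics/w3.png",f["img"]);s=observe();print(s["time"],s["tool_pos"],s["orientation"],s["opening"],s["ft_force"])
np.save("w3.npy",f,allow_pickle=True)
E
```

```text
3.8 [ 0.52011108 -0.22575508  0.01807945] [3.14145275e+00 1.47630842e-05 2.73374337e+00] 0.01145093653320801 [-0.25214406  0.88376721  1.86922333]
```

View pics/w3.png

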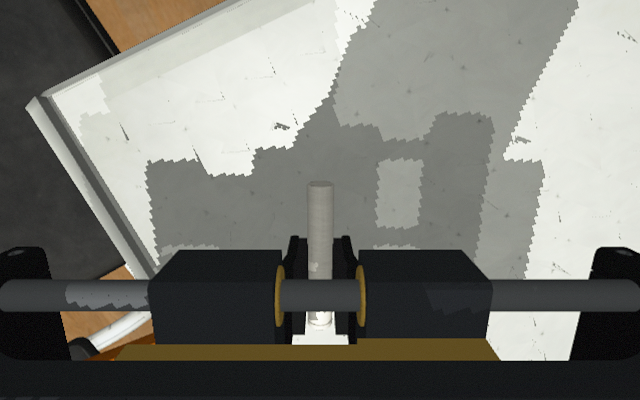

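```bash
python3 - <<'E'
from h import *
f=np.load("w3.npy",allow_pickle=True).item()
for u in((321,182),(321,185)):
    A=onz(f,u,.0064);print(A,tooldelta([np.pi,0,2.7337],[.5201,-.2258,.0181],A))
A=onz(f,(320,325),.0064);print(A,tooldelta([np.pi,0,2.7337],[.5201,-.2258,.0181],A))
E
```

```text
[ 0.48434426 -0.20918753  0.0064    ] [39.4120637   1.06612629 11.7       ]
[ 0.48566336 -0.20975603  0.0064    ] [37.97567576  1.06752363 11.7       ]
[ 0.55536744 -0.2403713   0.0064    ] [-38.15413837   0.61388536  11.7       ]
```

>>> carry_out(
  delta_pos=[
    [0,0,-40],
    [0,0,-80],
    [0,0,-120],
    [0,20,-155],
    [-1,60,-180],
    [-2,100,-202],
    [-2,140,-202],
    [-2,180,-202],
    [-2,220,-202],
    [-2,247,-202],
  ],
  yaw=[0,0,0,0,-0.1,-0.2,-0.3,-0.4,-0.5,-0.55],
  grip=[0,0,0,0,0,0,0,0,0,0],
)

```text
time: 4.63
tool_pos: [0.6207, 0.0049, 0.2201]
orientation: [3.14, 0.001, -2.992]
ft_force: [0.0, -0.1, -0.9]
opening: 0.0117
```

```bash
python3 - <<'E'
from cell import *
from h import *
f=grab_frame("wrist");cv2.imwrite("pics/w4.png",f["img"]);s=observe();print(s["time"],s["tool_pos"],s["orientation"],s["opening"],s["q"])
np.save("w4.npy",f,allow_pickle=True)
E
```

```text
4.6833 [0.62270271 0.01215609 0.21948387] [ 3.13558217e+00  2.86141434e-03 -2.98310258e+00] 0.011390496302540016 [-0.32456831  0.40774137  0.32419536  1.70484801 -0.15336346  1.05116852
  1.78030522]
```

View pics/w4.png

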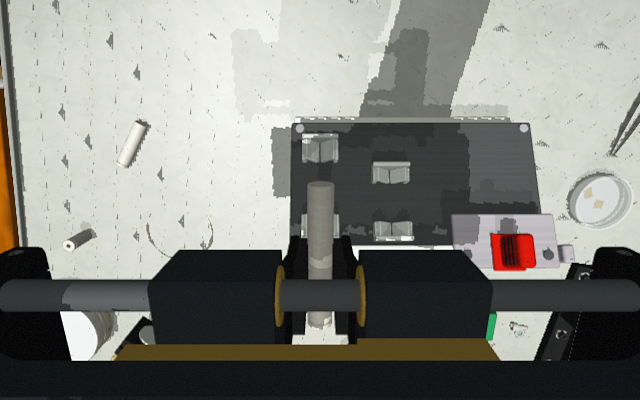

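>>> carry_out(
  delta_pos=[
    [-20,15,0],
    [-40,28,0],
    [-40,28,0],
    [-40,28,0],
    [-40,28,0],
  ],
  yaw=[0,0,0,0,0],
  grip=[0,0,0,0,0],
)

```text
time: 5.1
tool_pos: [0.6548, 0.0324, 0.2194]
orientation: [-3.141, -0.002, -3.001]
ft_force: [-0.5, -0.6, -0.3]
opening: 0.0116
```

```bash
python3 - <<'E'
from cell import *
from h import *
f=grab_frame("wrist");cv2.imwrite("pics/w5.png",f["img"]);s=observe();print(s["time"],s["tool_pos"],s["orientation"],s["joint_vel"])
np.save("w5.npy",f,allow_pickle=True)
c=f["img"][120:290,250:600];c=cv2.resize(c,(800,389),interpolation=cv2.INTER_CUBIC);cv2.imwrite("pics/w5c.png",c)
E
```

```text
5.15 [0.65469122 0.03200434 0.21969932] [-3.14091950e+00 -1.30373378e-03 -3.00126328e+00] [ 0.0042554  -0.00943987  0.00223727  0.00026195 -0.00392434 -0.00184941
  0.00073896]
```

View pics/w5c.png

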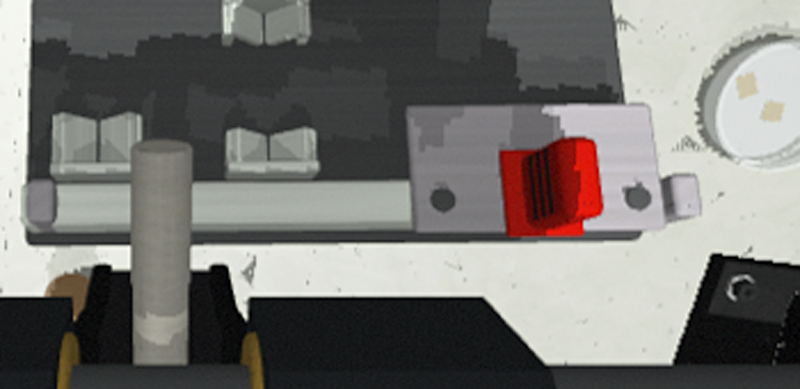

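```bash
python3 - <<'E'
from h import *
f=np.load("w5.npy",allow_pickle=True).item()
c=f["img"][40:220,250:560];c=cv2.resize(c,None,fx=2.58,fy=2.58,interpolation=cv2.INTER_CUBIC);cv2.imwrite("pics/w5d.png",c)
E
```

```text
(no output)
```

View pics/w5d.png

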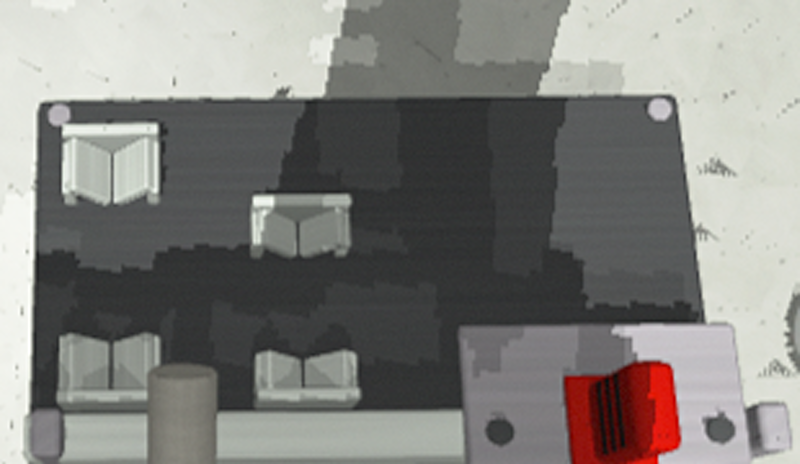

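```bash
cat >> h.py <<'E'
def deckframe(c,yaw):
    a=np.radians(28);X=np.array([np.cos(a)*np.cos(yaw),np.cos(a)*np.sin(yaw),np.sin(a)])
    Y=np.array([-np.sin(yaw),np.cos(yaw),0]);Z=np.cross(X,Y);return np.c_[X,Y,Z],np.array(c)
def ondeck(f,uv,D,h):
    R,c=D;o,d=ray(f,uv);o2=R.T@(o-c);d2=R.T@d;return (o2+d2*(h-o2[2])/d2[2])*1
E
python3 - <<'E'
from h import *
f=np.load("w5.npy",allow_pickle=True).item()
d=lambda x,y:(x/2.58+250-.3,y/2.58+40-.3); c=lambda x,y:(x/2.286+250-.3,y/2.286+120-.3)
pts=[onz(f,d(40,101),.044),onz(f,d(677,97),.044),onz(f,c(28,240),.105),onz(f,c(640,238),.105)]
for p in pts: print(p)
lr=pts[1]-pts[0];hr=pts[3]-pts[2];print("len",np.linalg.norm(lr),np.linalg.norm(hr))
yaws=[np.arctan2(-v[0],v[1]) for v in(lr,hr)];print(np.degrees(yaws), np.degrees([np.arctan2(*(pts[2]-pts[0])[1::-1]),np.arctan2(*(pts[3]-pts[1])[1::-1])]))
C=np.mean(pts,0);yaw=np.mean(yaws);print("center",C,yaw)
D=deckframe(C,yaw);np.savez("deck.npz",C=C,yaw=yaw)
for n,u,h in(("Llow wall in L",d(62,134),.014),("Llow R",d(158,134),.014),("Llow valley",d(112,204),.0045),("Lup valley",d(112,335),.0045),
 ("Lup wall outer",d(111,407),.014),("Lup L",d(60,334),.013),("Lup R",d(160,334),.013),
 ("Slow wall inL",d(253,207),.014),("Slow R",d(351,207),.014),("Slow valley",d(299,256),.0045),("Sup valley",d(303,353),.0045),
 ("Sup outer",d(306,406),.014),("Sup L",d(256,350),.013),("SupR",d(356,350),.013),
 ("fin top L",d(640,362),.052),("fin top R",d(670,366),.052),("fin top R bottom",c(597,218),.052),("foot L",d(565,377),.027),("bar L",d(459,326),.024),("bar R",d(734,324),.024),("barbottomL",c(413,230),.024)):
    print(n,(ondeck(f,u,D,h)*1000).round(1))
E
```

```text
[ 0.57010019 -0.02747518  0.044     ]
[0.5385957  0.18549168 0.044     ]
[ 0.68149308 -0.01000079  0.105     ]
[0.65078006 0.20070099 0.105     ]
len 0.2152845033441326 0.2129284541901298
[8.41481849 8.29333281] [8.91542749 7.72075412]
center [0.61024226 0.08717918 0.0745    ] 0.14580612600008078
Llow wall in L [-43.9 -97.8  14. ]
Llow R [-43.8 -67.2  14. ]
Llow valley [-24.3 -82.4   4.5]
Lup valley [ 19.8 -81.9   4.5]
Lup wall outer [ 44.9 -81.1  14. ]
Lup L [ 21.9 -97.   13. ]
Lup R [ 22.1 -66.6  13. ]
Slow wall inL [-18.7 -37.5  14. ]
Slow R [-18.6  -7.   14. ]
Slow valley [ -6.2 -22.4   4.5]
Sup valley [ 25.9 -22.1   4.5]
Sup outer [ 44.9 -23.   14. ]
Sup L [ 27.2 -37.5  13. ]
SupR [27.4 -7.2 13. ]
fin top L [41.7 57.8 52. ]
fin top R [42.8 65.4 52. ]
fin top R bottom [65.3 63.8 52. ]
foot L [39.5 49.2 27. ]
bar L [23.3 21.  24. ]
bar R [ 23.1 101.1  24. ]
barbottomL [64.5 20.2 24. ]
```

```bash
cat >> h.py <<'E'
def targets(row,half):
    z=np.load("deck.npz");R,c=deckframe(z["C"],float(z["yaw"]));yaw=float(z["yaw"])
    w=lambda p:c+R@(np.array(p)/1000)
    end=w([row[0]+half,row[1],11]);xh=np.array([np.cos(yaw),np.sin(yaw),0])
    up=np.array([0,0,.012])
    return {"contact":end-xh*half/1000+up,"seated":w([row[0],row[1],11])+up}
E
python3 - <<'E'
from cell import *
from h import *
s=observe();p=s["tool_pos"];print(s["time"],p,s["orientation"])
t=targets([-2,-82],37.5)
o=[np.pi,0,-2.9995]
for k in t: print(k,t[k],tooldelta(o,p,t[k]).round(1))
E
```

```text
5.15 [0.65469122 0.03200434 0.21969932] [-3.14091950e+00 -1.30373378e-03 -3.00126328e+00]
contact [0.6109566  0.00440465 0.11287866] [ 47.2 -21.1 106.8]
seated [0.61529949 0.0050424  0.09527348] [ 42.8 -21.1 124.4]
```

>>> carry_out(
  delta_pos=[
    [25,-11,10],
    [47,-21,35],
    [47,-21,70],
    [47,-21,90],
    [47,-21,97],
    [47,-21,97],
  ],
  yaw=[0,0,0,0,0,0],
  grip=[0,0,0,0,0,0],
)

```text
time: 5.65
tool_pos: [0.6103, 0.0052, 0.1215]
orientation: [3.142, -0.004, -3.001]
ft_force: [0.4, 0.4, -1.6]
opening: 0.0119
```

```bash
cat > look.py <<'E'
from cell import *
from h import *
import sys
tag=sys.argv[1]
for n in sys.argv[2:]:
    f=grab_frame(n);np.save(f"{tag}_{n}.npy",f,allow_pickle=True);im=f["img"]
    if n=="top": im=cv2.resize(im[110:270,210:430],None,fx=3.6,fy=3.6,interpolation=cv2.INTER_CUBIC)
    if n=="scene": im=cv2.resize(im[130:290,190:460],None,fx=2.96,fy=2.96,interpolation=cv2.INTER_CUBIC)
    cv2.imwrite(f"pics/{tag}_{n}.png",im)
s=observe();print(s["time"],s["tool_pos"],s["orientation"],s["opening"],s["ft_force"])
E
python3 look.py a wrist scene
```

```text
5.75 [0.61277397 0.0056093  0.12419724] [-3.14128079e+00  1.86358561e-03 -3.00008088e+00] 0.012035598664950431 [-0.23294881  0.80740274 -0.39046434]
```

View pics/a_wrist.png

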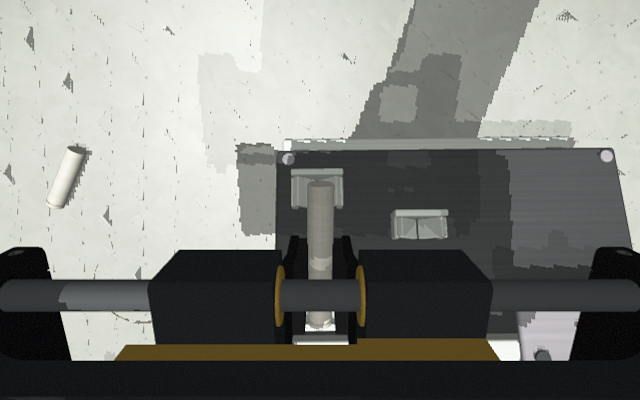

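View pics/a_scene.png

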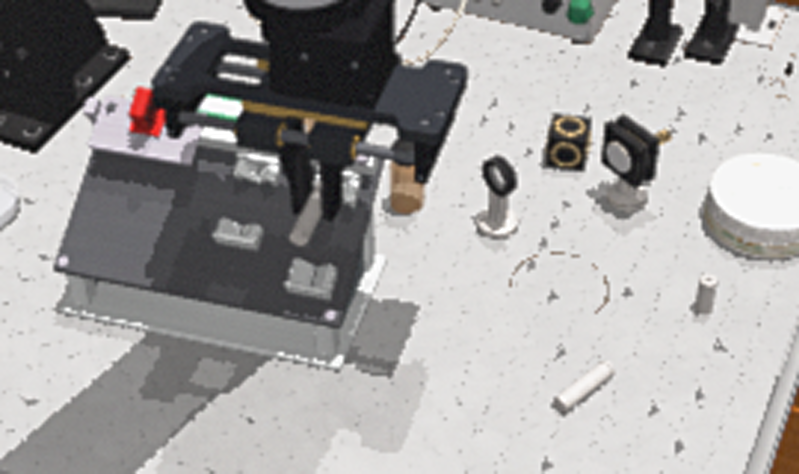

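>>> carry_out(
  delta_pos=[
    [0,0,4],
    [0,0,8],
    [0,0,10],
    [0,0,10],
  ],
  yaw=[0,0,0,0],
  grip=[0,0,0,0],
)

```text
time: 6.08
tool_pos: [0.6123, 0.0058, 0.1132]
orientation: [-3.141, 0.001, -3.0]
ft_force: [-0.4, -0.5, 0.7]
opening: 0.012
```

>>> carry_out(
  delta_pos=[
    [0,0,2],
    [0,0,3],
    [0,0,3],
  ],
  yaw=[0,0,0],
  grip=[0,0,0],
)

```text
time: 6.33
tool_pos: [0.6125, 0.0051, 0.1107]
orientation: [-3.141, 0.001, -3.0]
ft_force: [-1.3, -2.6, 3.6]
opening: 0.0115
```

>>> carry_out(
  delta_pos=[
    [-0.5,0,1.5],
    [-1,0,3],
    [-1,0,4],
    [-1,0,4],
  ],
  yaw=[0,0,0,0],
  grip=[0,0,0,0],
)

```text
time: 6.67
tool_pos: [0.6128, 0.0051, 0.1063]
orientation: [-3.141, -0.0, -3.0]
ft_force: [-2.4, -3.5, 5.6]
opening: 0.0115
```

```bash
python3 look.py b wrist scene; python3 -c "
import cv2;a=cv2.imread('pics/b_scene.png');a[:,:]=a
w=cv2.imread('pics/b_wrist.png')[140:360,200:440];w=cv2.resize(w,(516,473));cv2.imwrite('pics/b2.png',w)"
```

```text
6.7667 [0.61275272 0.00505349 0.10633892] [-3.14062061e+00 -4.45437338e-04 -3.00048830e+00] 0.011722253642474933 [-1.91187709 -4.60547809  5.08128981]
```

View pics/b_scene.png

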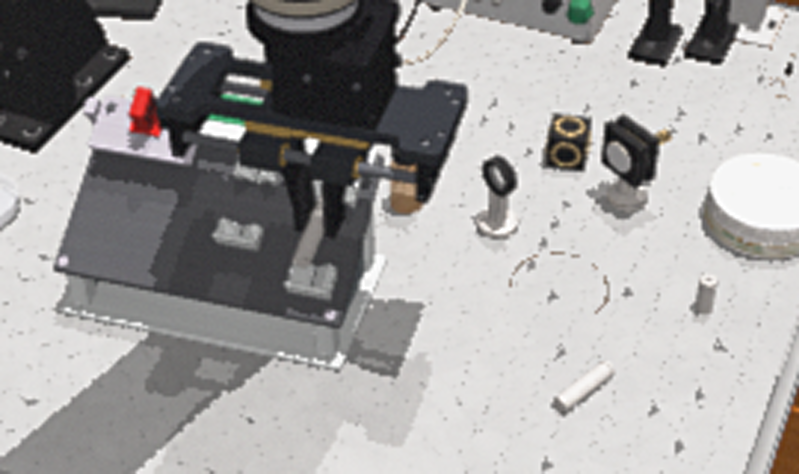

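View pics/b2.png

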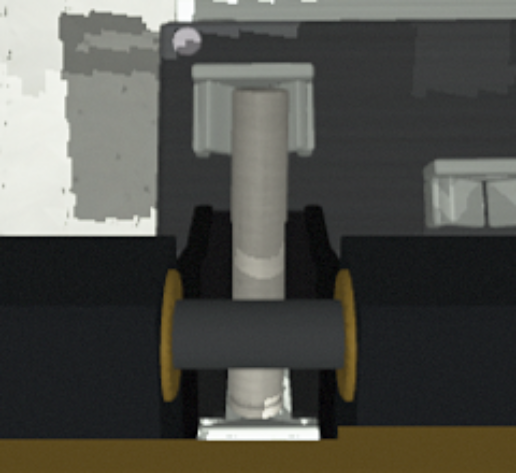

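>>> carry_out(
  delta_pos=[
    [-1,-1,2],
    [-2,-1,4],
    [-2.5,-1,6],
    [-3,-1,8],
    [-3,-1,8],
  ],
  yaw=[0,0,0,0,0],
  grip=[0,0,0,0,0],
)

```text
time: 7.18
tool_pos: [0.6151, 0.005, 0.0976]
orientation: [-3.141, -0.002, -3.0]
ft_force: [-3.5, -3.5, 4.2]
opening: 0.0115
```

>>> carry_out(
  delta_pos=[
    [-0.5,0,1],
    [-0.5,0,2],
    [-0.5,0,2],
  ],
  yaw=[0,0,0],
  grip=[0,0,0],
)

```text
time: 7.43
tool_pos: [0.6158, 0.0051, 0.0959]
orientation: [-3.141, -0.002, -3.0]
ft_force: [-3.9, -3.6, 4.8]
opening: 0.0117
```

```bash
python3 look.py c wrist scene; python3 -c "
import cv2
w=cv2.imread('pics/c_wrist.png')[140:360,200:440];w=cv2.resize(w,(516,473));cv2.imwrite('pics/c2.png',w)"
```

```text
7.5333 [0.61575721 0.00507099 0.09601141] [-3.14133007e+00 -1.75966819e-03 -3.00000609e+00] 0.01169813465105955 [-3.45621754 -2.54539665  3.74571179]
```

View pics/c2.png

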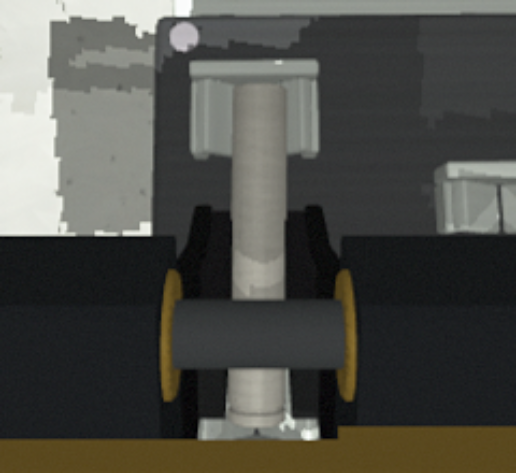

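View pics/c_scene.png

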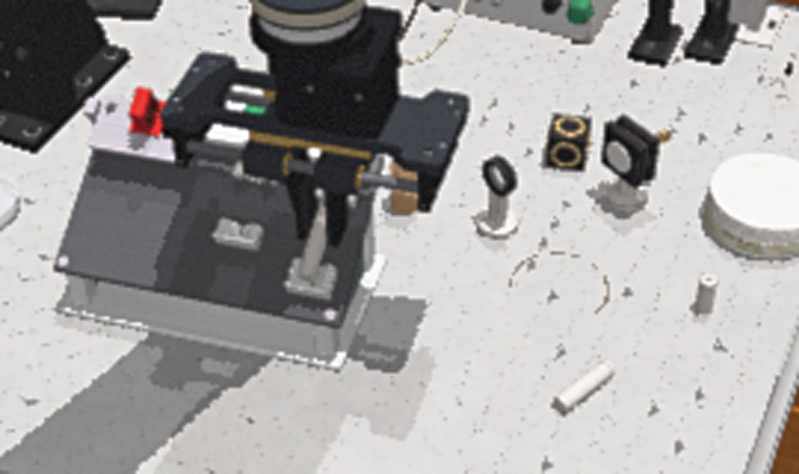

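>>> carry_out(
  delta_pos=[
    [0,-1,1],
    [0,-1.5,2],
    [0,-1.5,3],
    [0,-1.5,3],
  ],
  yaw=[0,0,0,0],
  grip=[0,0,0,0],
)

```text
time: 7.87
tool_pos: [0.6164, 0.0049, 0.0943]
orientation: [3.14, -0.001, -2.999]
ft_force: [-6.0, -1.0, 11.7]
opening: 0.0117
```

>>> carry_out(
  delta_pos=[
    [0,0,-1],
    [0,0,-1],
    [0,0,-1],
    [0,0,-1],
    [0,0,-1],
  ],
  yaw=[0,0,0,0,0],
  grip=[0.2,0.3,0.35,0.35,0.35],
)

```text
time: 8.28
tool_pos: [0.6165, 0.0049, 0.0943]
orientation: [3.141, -0.001, -2.999]
ft_force: [-3.4, -0.7, 5.7]
opening: 0.0291
```

>>> carry_out(
  delta_pos=[
    [0,0,-20],
    [0,0,-50],
    [0,0,-85],
    [0,0,-120],
    [0,0,-120],
  ],
  yaw=[0,0,0,0,0],
  grip=[0.35,0.35,0.35,0.35,0.35],
)

```text
time: 8.7
tool_pos: [0.6213, 0.0053, 0.221]
orientation: [3.141, 0.014, -2.998]
ft_force: [1.1, -0.5, 1.0]
opening: 0.0308
```

```bash
python3 look.py d wrist scene; python3 -c "
import cv2
w=cv2.imread('pics/d_wrist.png')[100:300,180:440];w=cv2.resize(w,(780,600));cv2.imwrite('pics/d2.png',w)"
```

```text
8.8 [0.61786668 0.00551937 0.21527213] [ 3.14051641  0.00396251 -2.99810542] 0.03029718445002823 [-0.51502893  0.02598636 -0.60827454]
```

View pics/d2.png

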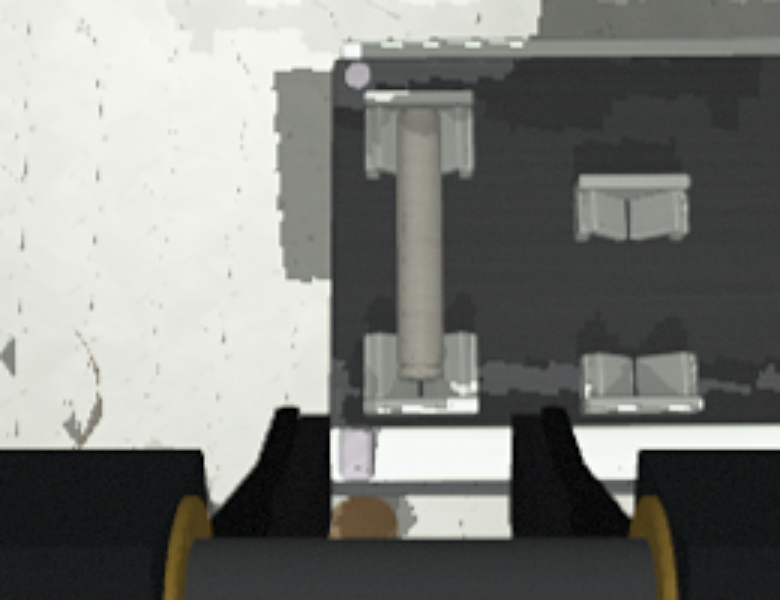

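View pics/d_scene.png

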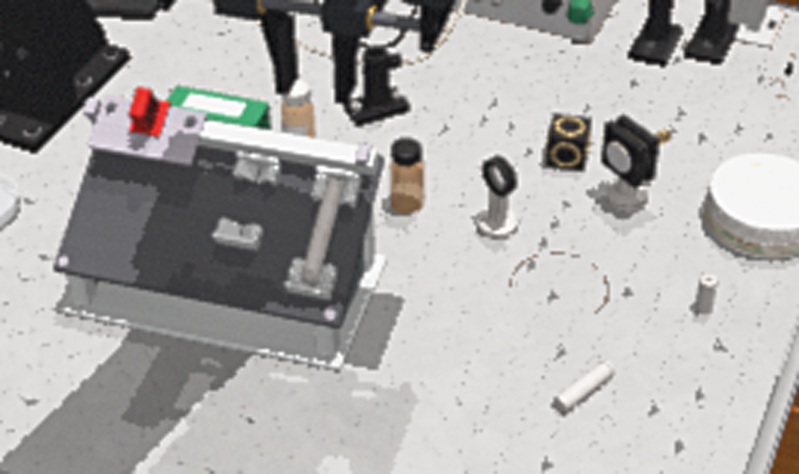

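>>> carry_out(
  delta_pos=[
    [5,-35,0],
    [11,-75,10],
    [17,-115,30],
    [23,-155,45],
    [28,-195,55],
    [28,-195,55],
    [28,-195,55],
  ],
  yaw=[0.1,0.2,0.3,0.4,0.43,0.43,0.43],
  grip=[0.5,0.5,0.5,0.5,0.5,0.5,0.5],
)

```text
time: 9.38
tool_pos: [0.6144, -0.1962, 0.156]
orientation: [-3.139, -0.005, 2.848]
ft_force: [-0.4, 0.2, 0.6]
opening: 0.0434
```

```bash
python3 look.py e wrist
```

```text
9.4333 [ 0.61555245 -0.19305863  0.15668042] [-3.14159134 -0.00367136  2.85174083] 0.0430985874252433 [-0.02131679  0.09667471 -0.01247438]
```

View pics/e_wrist.png

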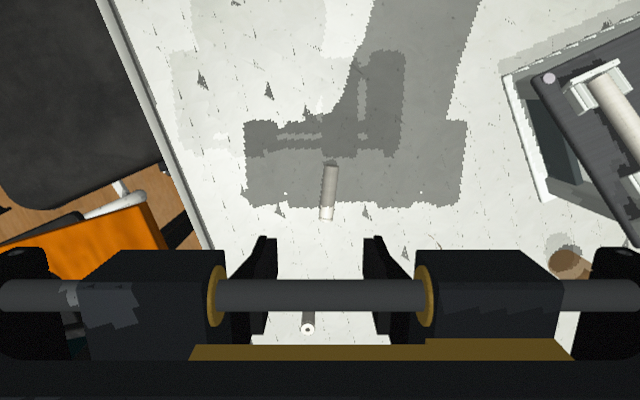

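```bash
python3 - <<'E'
from h import *
f=np.load("e_wrist.npy",allow_pickle=True).item();im=f["img"]
cv2.imwrite("pics/e2.png",cv2.resize(im[150:235,290:370],None,fx=7,fy=7,interpolation=cv2.INTER_CUBIC))
A,B=onz(f,(331.8,164.5),.0064),onz(f,(327,220),.0064)
print(A,B,np.linalg.norm(A-B),(A+B)/2,np.degrees(np.arctan2(*(B-A)[1::-1])))
o=[np.pi,0,2.8525]
print(tooldelta(o,[.6156,-.1931,.1567],np.r_[((A+B)/2)[:2],.0185]))
E
```

```text
[ 0.59637873 -0.17975564  0.0064    ] [ 0.64363978 -0.19806335  0.0064    ] 0.05068312505039349 [ 0.62000926 -0.1889095   0.0064    ] -21.175081885291135
[ -3.03164662   5.27361124 138.2       ]
```

View pics/e2.png

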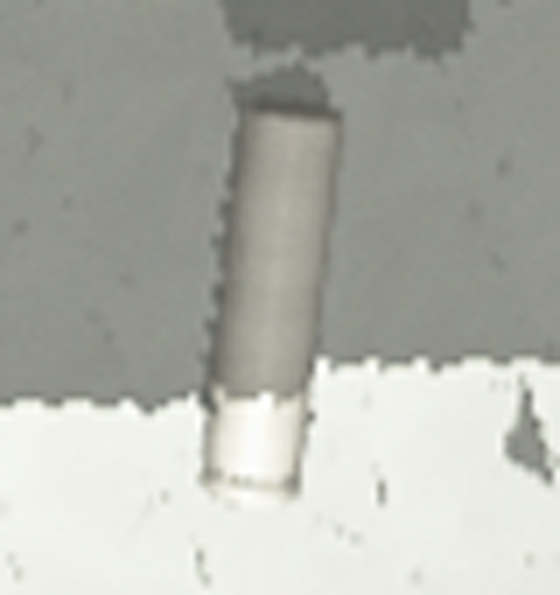

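>>> carry_out(
  delta_pos=[
    [-3,5,35],
    [-3,5,75],
    [-3,5,110],
    [-3,5,130],
    [-3,5,138],
    [-3,5,138],
    [-3,5,138],
    [-3,5,138],
  ],
  yaw=[0.08,0.08,0.08,0.08,0.08,0.08,0.08,0.08],
  grip=[0.5,0.5,0.5,0.5,0.45,0.4,0.4,0.4],
)

```text
time: 10.1
tool_pos: [0.6221, -0.1873, 0.0217]
orientation: [3.14, 0.001, 2.776]
ft_force: [0.5, 0.2, 0.1]
opening: 0.0355
```

```bash
python3 look.py f wrist
```

```text
10.15 [ 0.62197926 -0.18766677  0.02184348] [3.14055707e+00 1.58378727e-03 2.77538291e+00] 0.03537774266123176 [-0.10095712  0.00564267 -0.58224711]
```

View pics/f_wrist.png

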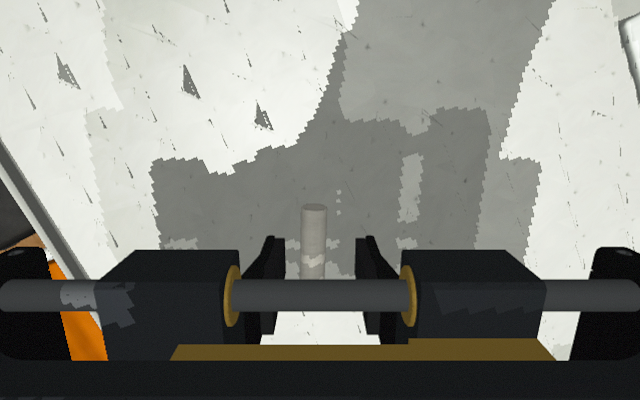

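>>> carry_out(
  delta_pos=[
    [0,-1,3.3],
    [0,-1,3.3],
    [0,-1,3.3],
    [0,-1,3.3],
    [0,-1,3.3],
    [0,-1,3.3],
  ],
  yaw=[0,0,0,0,0,0],
  grip=[0.4,0.2,0,0,0,0],
)

```text
time: 10.65
tool_pos: [0.6207, -0.1898, 0.0178]
orientation: [3.142, 0.0, 2.774]
ft_force: [-0.0, 0.1, 0.2]
opening: 0.0119
```

```bash
python3 look.py g wrist; python3 -c "
import cv2
w=cv2.imread('pics/g_wrist.png')[180:350,240:400];w=cv2.resize(w,None,fx=3.5,fy=3.5);cv2.imwrite('pics/g2.png',w)"
```

```text
10.7 [ 0.6206349  -0.18974107  0.01777262] [3.14151595e+00 7.38637701e-05 2.77371467e+00] 0.011343276457711124 [-0.62868947  0.16981016  0.11048123]
```

View pics/g2.png

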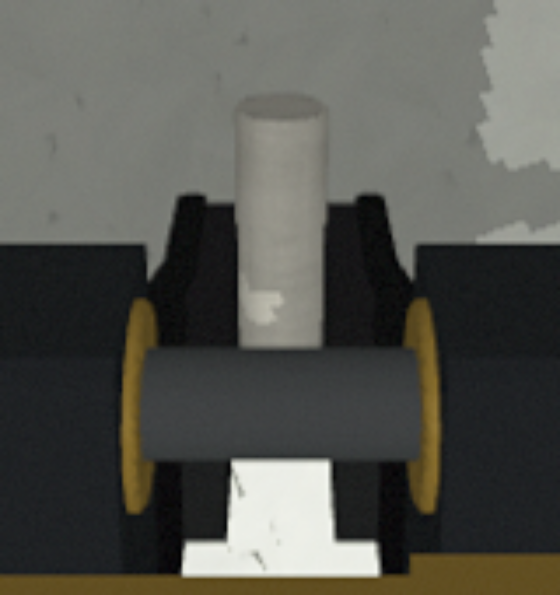

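```bash
python3 - <<'E'
from h import *
f=np.load("g_wrist.npy",allow_pickle=True).item()
A=onz(f,(320.3,209.4),.0064);print(tooldelta([np.pi,0,2.7737],[.6206,-.1897,.0178],A))
p=[.6206,-.1897,.0178];o=[np.pi,0,2.7725]
print(tooldelta(o,p,[.6206,-.1897,.2]),tooldelta(o,p,[.64,.05,.2]))
for k,v in targets([10.5,-22],25).items(): print(k,v,tooldelta([np.pi,0,-2.9995],[.64,.05,.2],v))
E
```

```text
[26.04020396  0.68187199 11.4       ]
[ 0.00000000e+00  2.23130647e-14 -1.82200000e+02] [  68.38290224  230.556346   -182.2       ]
contact [0.61460656 0.06558412 0.11287866] [22.93056992 19.02315499 87.121336  ]
seated [0.61750182 0.06600929 0.10114187] [20.00427992 19.03402174 98.85812507]
```

>>> carry_out(
  delta_pos=[
    [0,0,-40],
    [0,0,-80],
    [0,0,-120],
    [7,17,-155],
    [22,53,-185],
    [37,89,-185],
    [52,125,-185],
    [67,161,-185],
    [82,197,-185],
    [97,236,-185],
  ],
  yaw=[0,0,0,0,-0.1,-0.2,-0.3,-0.4,-0.5,-0.51],
  grip=[0,0,0,0,0,0,0,0,0,0],
)

```text
time: 11.53
tool_pos: [0.6143, 0.0664, 0.2031]
orientation: [3.141, 0.0, -2.997]
ft_force: [0.8, -1.1, 0.0]
opening: 0.0115
```

>>> carry_out(
  delta_pos=[
    [0,0,0],
    [0,0,30],
    [0,0,60],
    [0,0,70],
    [0,0,70],
  ],
  yaw=[0,0,0,0,0],
  grip=[0,0,0,0,0],
)

```text
time: 11.95
tool_pos: [0.6127, 0.0649, 0.1298]
orientation: [-3.141, -0.007, -3.0]
ft_force: [0.3, 0.2, 0.3]
opening: 0.0117
```

```bash
python3 look.py i wrist scene; python3 - <<'E'
from cell import *
from h import *
s=observe();p=s["tool_pos"]
for k,v in targets([10.5,-22],25).items(): print(k,v,tooldelta([np.pi,0,s["orientation"][2]],p,v))
E
```

```text
12.05 [0.61547242 0.06484014 0.13331862] [-3.14139239e+00  5.22348938e-04 -3.00009840e+00] 0.011556835389624244 [-0.00521215  0.09502707  0.38557431]
contact [0.61460656 0.06558412 0.11287866] [ 0.75228677  0.85865528 20.4399578 ]
seated [0.61750182 0.06600929 0.10114187] [-2.1739962   0.87127312 32.17674687]
```

View pics/i_wrist.png

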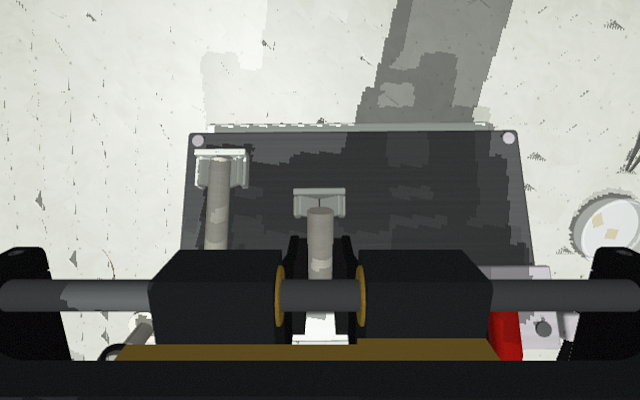

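View pics/i_scene.png

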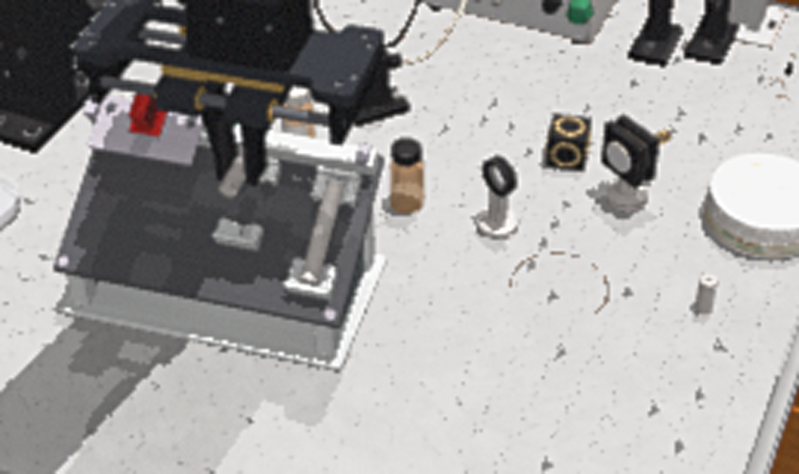

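>>> carry_out(
  delta_pos=[
    [0,1,6],
    [0,1,12],
    [0,1,18],
    [0,1,20],
    [0,1,20],
  ],
  yaw=[0,0,0,0,0],
  grip=[0,0,0,0,0],
)

```text
time: 12.47
tool_pos: [0.6145, 0.0659, 0.1123]
orientation: [-3.141, -0.001, -3.0]
ft_force: [-0.7, -0.0, -0.7]
opening: 0.0116
```

>>> carry_out(
  delta_pos=[
    [0,0,1],
    [-0.5,0,2],
    [-0.5,0,3],
    [-0.5,0,3],
  ],
  yaw=[0,0,0,0],
  grip=[0,0,0,0],
)

```text
time: 12.8
tool_pos: [0.6152, 0.0655, 0.1105]
orientation: [-3.141, -0.0, -3.0]
ft_force: [-3.0, -1.5, 6.0]
opening: 0.0114
```

>>> carry_out(
  delta_pos=[
    [-0.5,0,1],
    [-1,0,2],
    [-1,0,3],
    [-1.5,0,4],
    [-1.5,0,4],
  ],
  yaw=[0,0,0,0,0],
  grip=[0,0,0,0,0],
)

```text
time: 13.22
tool_pos: [0.6159, 0.0655, 0.1066]
orientation: [-3.141, -0.002, -3.0]
ft_force: [-4.4, -2.8, 9.0]
opening: 0.0116
```

```bash
python3 look.py j wrist scene; python3 -c "
import cv2
w=cv2.imread('pics/j_wrist.png')[140:360,200:540];w=cv2.resize(w,None,fx=2.3,fy=2.3);cv2.imwrite('pics/j2.png',w)"
```

```text
13.3167 [0.61590563 0.06551939 0.10667277] [-3.14134135e+00 -2.06545991e-03 -3.00019770e+00] 0.011663040750690202 [-5.27880308 -2.41501179  9.18514809]
```

View pics/j2.png

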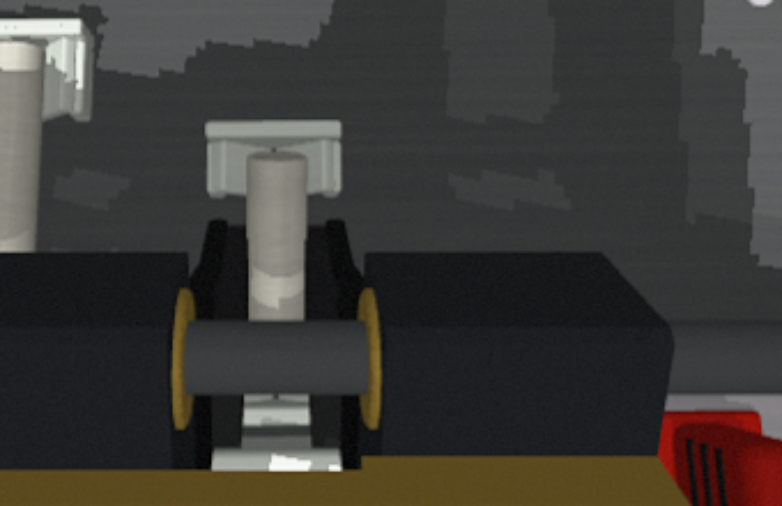

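View pics/j_scene.png

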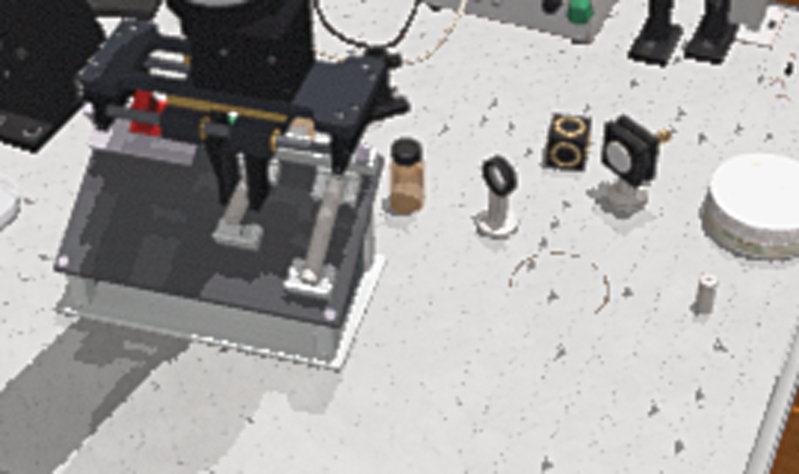

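>>> carry_out(
  delta_pos=[
    [-0.5,0,1],
    [-0.5,0,1.5],
    [-0.5,0,1.5],
    [-0.5,0,1.5],
    [-0.5,0,1.5],
    [-0.5,0,1.5],
    [-0.5,0,1.5],
  ],
  yaw=[0,0,0,0,0,0,0],
  grip=[0,0,0.15,0.2,0.25,0.25,0.25],
)

```text
time: 13.9
tool_pos: [0.6176, 0.0672, 0.1042]
orientation: [3.141, 0.001, -2.999]
ft_force: [-0.1, -0.6, 0.6]
opening: 0.0213
```

```bash
python3 look.py k wrist scene; python3 -c "
import cv2
w=cv2.imread('pics/k_wrist.png')[140:360,200:540];w=cv2.resize(w,None,fx=2.3,fy=2.3);cv2.imwrite('pics/k2.png',w)"
```

```text
14.0 [0.6174456  0.0669757  0.10411996] [ 3.14134316e+00  2.15934313e-04 -2.99902046e+00] 0.02156545960964976 [-0.4168962  -0.84928675  0.73531284]
```

View pics/k2.png

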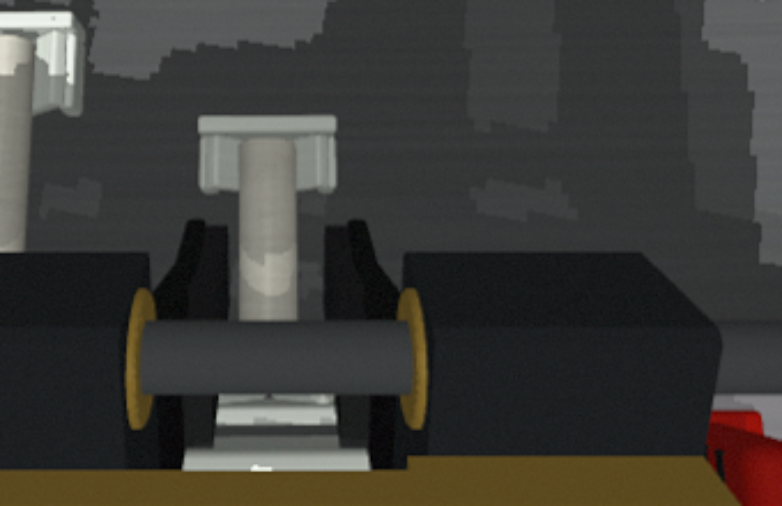

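>>> carry_out(
  delta_pos=[
    [0,0,-20],
    [-5,0,-50],
    [-15,0,-85],
    [-30,0,-120],
    [-30,0,-120],
    [-30,0,-120],
  ],
  yaw=[0,0,0,0,0,0],
  grip=[0.25,0.3,0.4,0.4,0.4,0.4],
)

```text
time: 14.5
tool_pos: [0.6489, 0.0712, 0.2267]
orientation: [3.141, 0.005, -2.999]
ft_force: [0.4, 0.1, -1.1]
opening: 0.0338
```

```bash
python3 look.py l wrist scene; python3 -c "
import cv2
w=cv2.imread('pics/l_wrist.png')[60:290,190:560];w=cv2.resize(w,None,fx=2.15,fy=2.15);cv2.imwrite('pics/l2.png',w)"
```

```text
14.6 [0.64609033 0.07093254 0.22315708] [ 3.14133044e+00 -1.99943088e-03 -2.99930689e+00] 0.0347424418588691 [ 0.23033791 -0.01681714 -0.69534745]
```

View pics/l2.png

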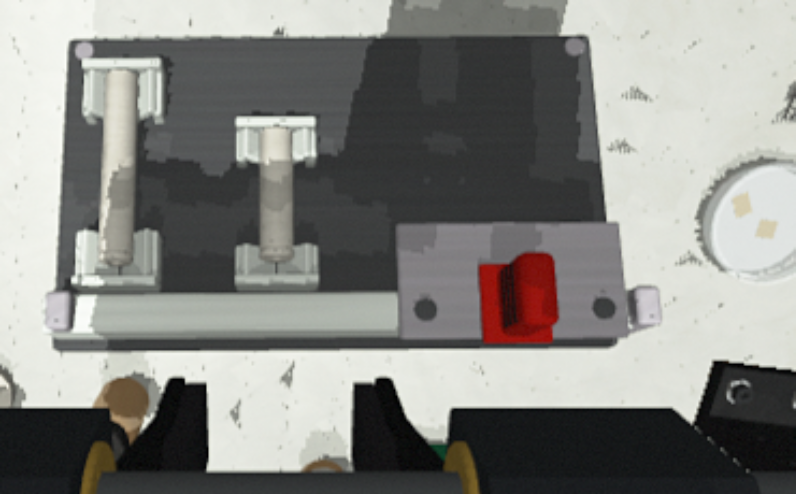

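View pics/l_scene.png

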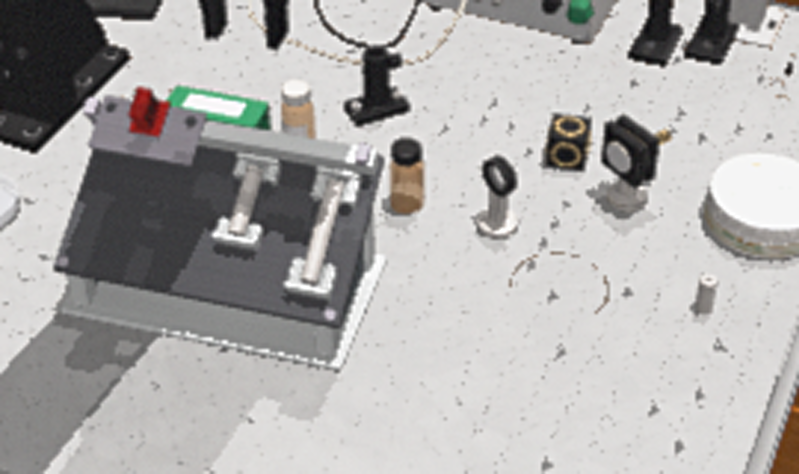

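```bash
python3 - <<'E'
from cell import *
from h import *
s=observe();p=s["tool_pos"]
z=np.load("deck.npz");R,c=deckframe(z["C"],float(z["yaw"]))
f=np.load("l_wrist.npy",allow_pickle=True).item();D=(R,c)
d=lambda x,y:(x/2.15+190-.3,y/2.15+60-.3)
for n,u,h in(("barL",d(397,225),.024),("barR",d(618,225),.024),("footL",d(479,264),.027),("footbotL",d(483,343),.027),("footbotR",d(551,343),.027),("fintopRt",d(554,256),.052),("fintopLt",d(524,256),.052),("fintop bot",d(541,328),.052),("stopR",d(60,310),.026),("stopL",d(645,300),.026)): print(n,(ondeck(f,u,D,h)*1000).round(1))
w=c+R@np.array([.0535,.061,.042])+[0,0,.011];print(w,tooldelta([np.pi,0,-2.9995],p,w),p)
E
```

```text
barL [23.8 21.2 24. ]
barR [ 24.1 100.4  24. ]
footL [39. 49. 27.]
footbotL [67.  48.8 27. ]
footbotR [67.1 72.2 27. ]
fintopRt [42.7 66.1 52. ]
fintopLt [42.7 56.6 52. ]
fintop bot [65.8 60.3 52. ]
stopR [ 54.8 -97.6  26. ]
stopL [ 51.9 106.4  26. ]
[0.62860744 0.15153028 0.14770053] [ 5.89284349 82.26130123 75.45655408] [0.64609033 0.07093254 0.22315708]
```

>>> carry_out(
  delta_pos=[
    [3,40,0],
    [6,82,0],
    [6,82,25],
    [6,82,50],
    [6,82,50],
    [6,82,50],
  ],
  yaw=[0,0,0,0,0,0],
  grip=[0.5,0.5,0.5,0.5,0.5,0.5],
)

```text
time: 15.1
tool_pos: [0.6275, 0.1505, 0.1717]
orientation: [-3.14, -0.006, -3.0]
ft_force: [0.6, -0.7, -0.1]
opening: 0.0434
```

```bash
python3 look.py m wrist scene
```

```text
15.2 [0.62984169 0.15035451 0.17471725] [-3.14129676e+00  4.13080783e-04 -3.00079160e+00] 0.0432634749059024 [ 0.19500789 -0.13662167 -0.18294238]
```

View pics/m_wrist.png

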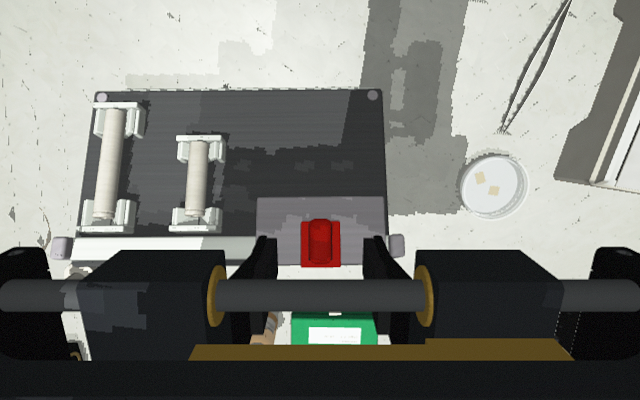

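View pics/m_scene.png

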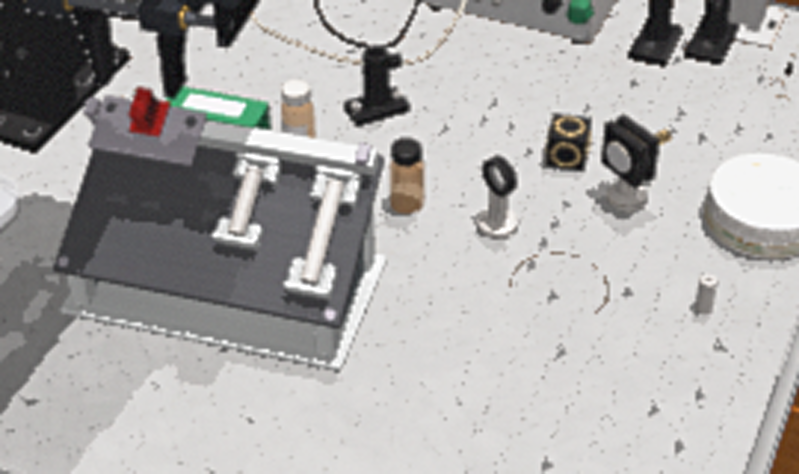

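>>> carry_out(
  delta_pos=[
    [0,0,10],
    [0,0,20],
    [0,0,26],
    [0,0,26],
    [0,0,26],
  ],
  yaw=[0,0,0,0,0],
  grip=[0.5,0.5,0.5,0.45,0.4],
)

```text
time: 15.62
tool_pos: [0.6291, 0.1511, 0.1476]
orientation: [-3.141, -0.001, -3.0]
ft_force: [0.2, -0.9, -0.7]
opening: 0.0386
```

>>> carry_out(
  delta_pos=[
    [0,0,0],
    [0,0,0],
    [0,0,0],
    [0,0,0],
    [0,0,0],
  ],
  yaw=[0,0,0,0,0],
  grip=[0.3,0.2,0.1,0,0],
)

```text
time: 16.03
tool_pos: [0.6296, 0.1512, 0.1485]
orientation: [3.142, 0.001, -2.999]
ft_force: [0.2, -1.0, 0.8]
opening: 0.0119
```

```bash
python3 look.py n wrist scene
```

```text
16.1333 [0.62959269 0.15120041 0.14852914] [-3.14158944e+00  5.16573798e-04 -2.99898385e+00] 0.011531998753881651 [-0.49326806  0.85163268  0.91110116]
```

View pics/n_wrist.png

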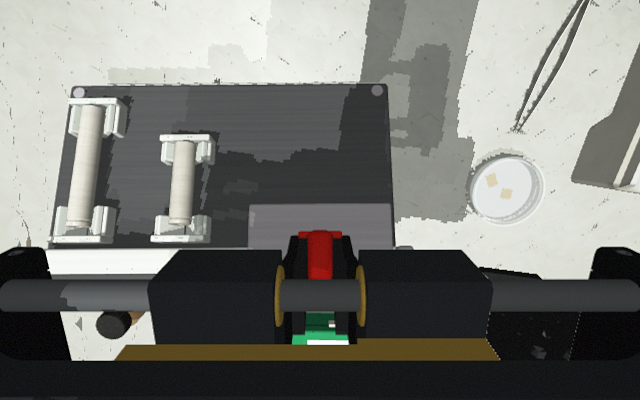

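>>> carry_out(
  delta_pos=[
    [0,-8,0],
    [0,-18,0],
    [0,-30,0],
    [0,-42,0],
    [0,-54,0],
    [0,-66,0],
    [0,-78,0],
    [0,-88,0],
    [0,-96,0],
    [0,-100,0],
  ],
  yaw=[0,0,0,0,0,0,0,0,0,0],
  grip=[0,0,0,0,0,0,0,0,0,0],
)

```text
time: 16.97
tool_pos: [0.6448, 0.0501, 0.1485]
orientation: [-3.141, 0.002, -3.001]
ft_force: [3.7, 3.1, 0.3]
opening: 0.0116
```

>>> carry_out(
  delta_pos=[
    [0,-3,0],
    [0,-6,0],
    [0,-9,0],
    [0,-10,0],
    [0,-10,0],
  ],
  yaw=[0,0,0,0,0],
  grip=[0,0,0,0,0],
)

```text
time: 17.38
tool_pos: [0.6462, 0.0413, 0.1485]
orientation: [-3.141, 0.002, -3.0]
ft_force: [3.5, 2.3, 1.1]
opening: 0.0123
```

>>> carry_out(
  delta_pos=[
    [0,-1,0],
    [0,-2,0],
    [0,-3,0],
    [0,-3,0],
  ],
  yaw=[0,0,0,0],
  grip=[0,0,0,0],
)

```text
time: 17.72
tool_pos: [0.6464, 0.0393, 0.1485]
orientation: [3.141, 0.002, -2.999]
ft_force: [5.3, 3.6, -0.3]
opening: 0.0117
```

>>> carry_out(
  delta_pos=[
    [0,-1,0],
    [0,-2,0],
    [0,-2,0],
  ],
  yaw=[0,0,0],
  grip=[0,0,0],
)

```text
time: 17.97
tool_pos: [0.6465, 0.0393, 0.1486]
orientation: [3.139, 0.002, -2.998]
ft_force: [3.2, 7.0, 0.9]
opening: 0.0119
```

>>> carry_out(
  delta_pos=[
    [0,-1,0],
    [0,-2,0],
    [0,-2,0],
  ],
  yaw=[0,0,0],
  grip=[0,0,0],
)

```text
time: 18.22
tool_pos: [0.6465, 0.0392, 0.1485]
orientation: [3.136, 0.002, -2.997]
ft_force: [2.0, 8.3, 2.2]
opening: 0.0118
```

>>> carry_out(
  delta_pos=[
    [0,-2,0],
    [0,-4,0],
    [0,-4,0],
  ],
  yaw=[0,0,0],
  grip=[0,0,0],
)

```text
time: 18.47
tool_pos: [0.6466, 0.039, 0.1485]
orientation: [3.132, 0.001, -2.995]
ft_force: [0.8, 13.4, 3.4]
opening: 0.0122
```

```bash
python3 look.py p scene top
```

```text
18.5667 [0.64655212 0.03900623 0.14852899] [ 3.13190211e+00  1.01531725e-03 -2.99487776e+00] 0.011708821371831199 [ 0.84224622 14.80301184  3.74252401]
```

View pics/p_scene.png

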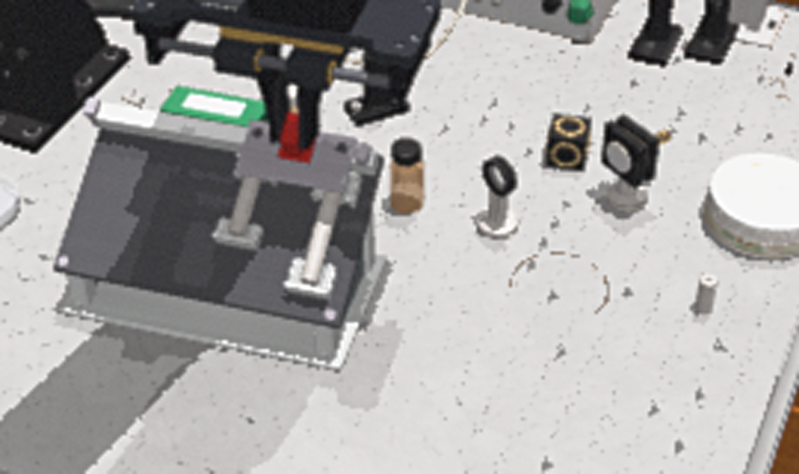

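>>> carry_out(
  delta_pos=[
    [0,3,0],
    [0,4,0],
    [0,4,0],
    [0,5,0],
    [0,7,0],
    [0,7,0],
    [0,7,0],
  ],
  yaw=[0,0,0,0,0,0,0],
  grip=[0,0.15,0.3,0.4,0.45,0.45,0.45],
)

```text
time: 19.15
tool_pos: [0.6448, 0.037, 0.1477]
orientation: [-3.141, -0.002, -3.001]
ft_force: [-0.6, 0.5, 0.3]
opening: 0.0361
```

>>> carry_out(
  delta_pos=[
    [0,0,-15],
    [0,0,-45],
    [0,0,-80],
    [0,0,-100],
    [0,0,-100],
    [0,0,-100],
  ],
  yaw=[0,0,0,0,0,0],
  grip=[0.45,0.45,0.45,0.45,0.45,0.45],
)

```text
time: 19.65
tool_pos: [0.6459, 0.0375, 0.2493]
orientation: [-3.141, 0.002, -3.0]
ft_force: [-0.7, 0.6, -0.2]
opening: 0.0391
```

```bash
python3 look.py q wrist scene top; python3 - <<'E'
from h import *
w=cv2.imread('pics/q_wrist.png')[60:290,190:560];w=cv2.resize(w,None,fx=2.15,fy=2.15);cv2.imwrite('pics/q2.png',w)
E
```

```text
19.8 [0.64447005 0.0380681  0.24641553] [-3.14156683 -0.0034983  -2.99969979] 0.03928144307983152 [-0.25784798  0.58640772  0.17164163]
```

View pics/q2.png

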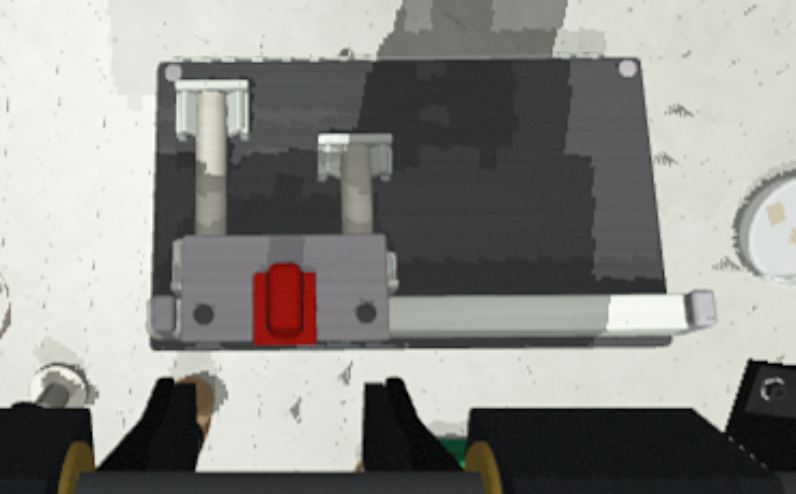

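View pics/q_scene.png

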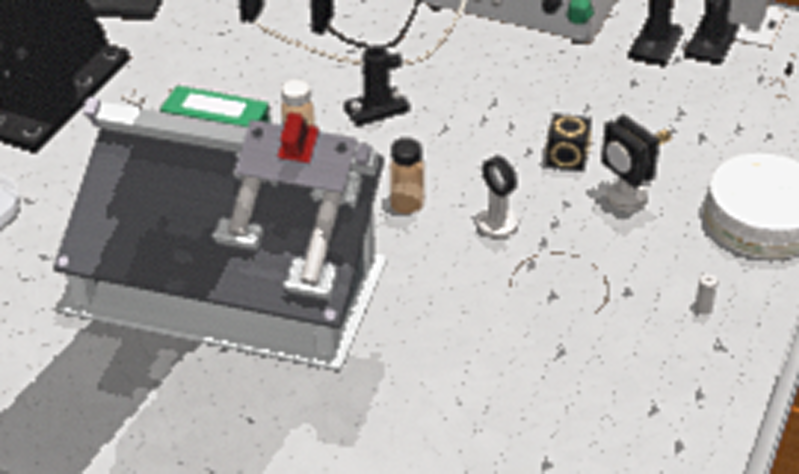

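```bash
python3 - <<'E'
from h import *
f=np.load("q_wrist.npy",allow_pickle=True).item();z=np.load("deck.npz");D=deckframe(z["C"],float(z["yaw"]))
cv2.imwrite("pics/q3.png",cv2.resize(f["img"][160:230,250:390],None,fx=5.7,fy=5.7,interpolation=cv2.INTER_CUBIC))
d=lambda x,y:(x/2.15+190-.3,y/2.15+60-.3)
for n,u,h in(("barL",d(183,238),.024),("barR",d(386,236),.024),("barLb",d(182,341),.024),("stopR inner",d(175,296),.026),("lowL",d(159,62),0),("lowR",d(640,60),0),("fin topL",d(272,265),.052),("fin topR",d(299,265),.052)): print(n,(ondeck(f,u,D,h)*1000).round(1))
E
```

```text
barL [ 24.8 -91.8  24. ]
barR [ 24.3 -12.3  24. ]
barLb [ 65.4 -91.3  24. ]
stopR inner [ 48.3 -94.   26. ]
lowL [ -63.7 -107.5    0. ]
lowR [-63.5 106.9   0. ]
fin topL [ 42.8 -56.6  52. ]
fin topR [ 42.9 -47.2  52. ]
```

View pics/q3.png

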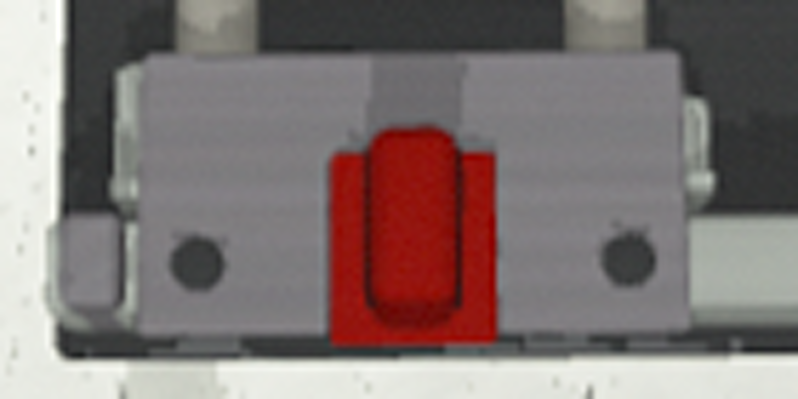

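>>> carry_out(
  delta_pos=[
    [0,0,35],
    [0,0,65],
    [0,0,90],
    [0,0,98],
    [0,0,98],
    [0,0,98],
  ],
  yaw=[0,0,0,0,0,0],
  grip=[0.45,0.45,0.45,0.45,0.45,0.45],
)

```text
time: 20.3
tool_pos: [0.6457, 0.0382, 0.1501]
orientation: [-3.141, -0.001, -3.0]
ft_force: [-0.5, -0.7, 1.1]
opening: 0.0391
```

>>> carry_out(
  delta_pos=[
    [0,0,0],
    [0,0,0],
    [0,-1,0],
    [0,-3,0],
    [0,-5,0],
    [0,-6,0],
    [0,-6,0],
  ],
  yaw=[0,0,0,0,0,0,0],
  grip=[0.2,0,0,0,0,0,0],
)

```text
time: 20.88
tool_pos: [0.6461, 0.0391, 0.1512]
orientation: [3.133, 0.001, -2.995]
ft_force: [-3.4, 10.9, 3.3]
opening: 0.0119
```

>>> carry_out(
  delta_pos=[
    [0,-2,0],
    [0,-4,0],
    [0,-4,0],
    [0,-4,0],
  ],
  yaw=[0,0,0,0],
  grip=[0,0,0,0],
)

```text
time: 21.22
tool_pos: [0.6461, 0.0389, 0.1512]
orientation: [3.128, -0.0, -2.993]
ft_force: [-5.0, 15.8, 4.2]
opening: 0.012
```

>>> carry_out(
  delta_pos=[
    [0,4,0],
    [0,8,0],
    [0,8,0],
    [0,8,0],
    [0,9,0],
    [0,9,0],
  ],
  yaw=[0,0,0,0,0,0],
  grip=[0,0,0.2,0.4,0.45,0.45],
)

```text
time: 21.72
tool_pos: [0.6457, 0.0359, 0.1501]
orientation: [-3.14, -0.0, -3.001]
ft_force: [-0.1, 0.5, 0.7]
opening: 0.0301
```

>>> carry_out(
  delta_pos=[
    [0,0,-15],
    [0,0,-45],
    [0,0,-80],
    [0,0,-100],
    [0,0,-100],
    [0,0,-100],
  ],
  yaw=[0,0,0,0,0,0],
  grip=[0.45,0.45,0.45,0.45,0.45,0.45],
)

```text
time: 22.22
tool_pos: [0.6463, 0.0362, 0.2513]
orientation: [-3.141, 0.002, -3.001]
ft_force: [0.0, 0.8, 1.1]
opening: 0.0387
```

```bash
python3 look.py r wrist scene top; python3 - <<'E'
from h import *
f=np.load("r_wrist.npy",allow_pickle=True).item()
a=cv2.resize(f["img"][120:260,250:450],None,fx=4,fy=4,interpolation=cv2.INTER_CUBIC);cv2.imwrite("pics/r2.png",a)
E
```

```text
22.3667 [0.64471879 0.03694356 0.2483863 ] [-3.14147727 -0.00334462 -2.99993018] 0.0391520215722137 [ 0.19235196  0.58457556 -0.74414229]
```

View pics/r2.png

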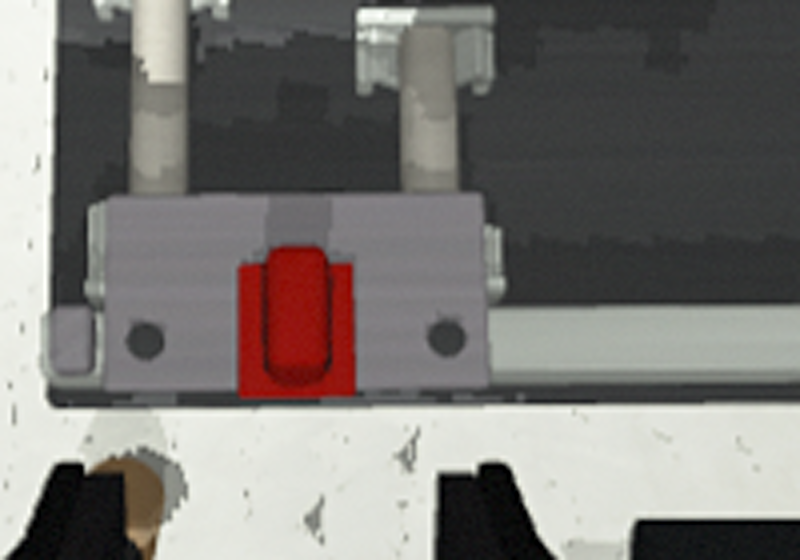

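View pics/r_top.png

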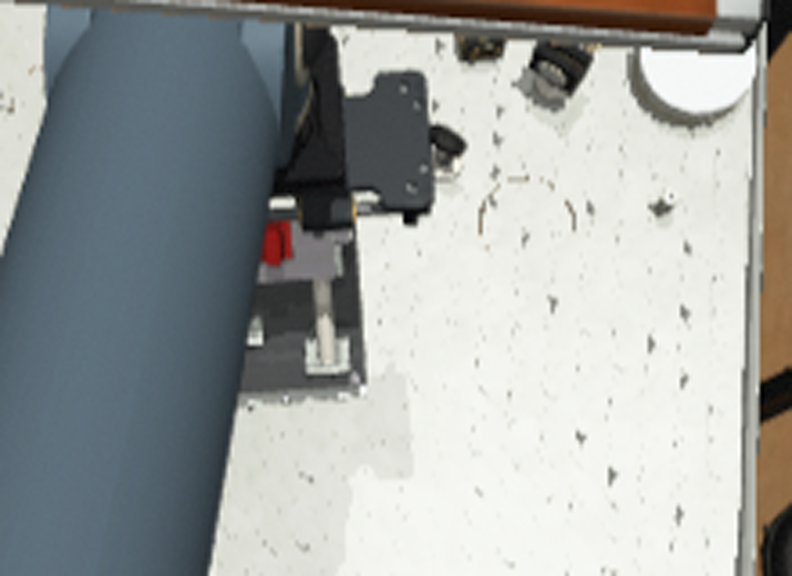

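```bash
python3 -c "
from cell import *
print(sign_off())"
```

```text
the job is handed in; nothing more can be done
None
```

Both posts are in the rack, each in the row that matches its length, and the retaining bar is at its end stop over both upper ends. I handed the job in at about 22.4 s of the 53 s allowed.

- **Posts:** The moves cannot tilt the tool, so I held each post level and lowered its upper end into its saddle. The post then turned in the jaws to the slope, with about 12 N at most on the wrist. The short post was let go about 3 mm above its seat, to keep the gripper body clear of the red grip, and dropped in. The wrist pictures show both posts down in their V saddles, with the short one slid to its lower wall.
- **Bar:** I slid the red grip about 113 mm until it stopped at the same place in two separate pushes. It did not move with up to about 15 N on it, against 2.5 N of friction. After the last release, the pictures show the plate over both upper ends.
- **Point that disagreed:** The wrist pictures show about 1.5–2 mm between the plate and the stop block. I took it as the end of the slide's travel, because the bar held firm there under load and 113 mm fits a start a couple of millimetres off zero. I could not read the slide's value directly.
- **Rest of the bench:** In the last scene view I looked at, taken before the second push on the bar, the lens, vial, stub post and slide box stood where they were at the start. The gripper was open and about 10 cm above the grip at hand-in.

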